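Set up the lacing-hole punch and hold it ready

TASK

Set up the punching stand: first take the stop blade (a steel plate with a wooden back) from its block and slide it edgewise down into the slot in the stand's base until it is fully home, and let go of it. Then take the longest of the three punches from the rack, thread it down through the upper and then the lower guide bushing of the stand, and finish while still holding it there, still and upright, with its tip sticking out below the lower bushing but hovering clear of the anvil. Leave the blade seated and all the other things on the bench where they are.

Things in the scene. Friction and masses are not known exactly. Their poses are not given: they have to be found in the camera images.
- stand: Punching stand, fixed, upright, turned by yaw only. Grey cast base 200 (x) x 160 (y) x 35 mm; steel column at its -y side (y -73 to -51, x -17 to 17 mm); two level arms 26 mm wide from the column towards +y, one above the other, each ending in a square 36 mm brass bushing on the stand's z axis (x = y = 0). Nothing is higher than 125 mm. Origin: underside of the base, below the bushings.
- bush_top (a point): Centre of the upper bushing's top mouth, 125 mm above the bench. This bushing is 12 mm thick (113 to 125 mm above the bench); its vertical hole is 14 mm wide with a 3 mm chamfer at the mouth.
- bush_out (a point): Centre of the lower bushing's underside, 65 mm above the bench. This bushing spans 65 to 77 mm above the bench and has the same 14 mm hole with a 3 mm chamfer at its top, in line with the upper one.
- anvil (a point): Centre of the top of the anvil, a steel disc 44 mm across on the base under the bushings, 40 mm above the bench.
- slot (a point): Centre of the floor of the slot in the stand's base, 10 mm above the bench, 75 mm from the bushings' axis on the stand's -x side. The slot is open at the top of the base (35 mm above the bench), 25 mm deep, 7 mm wide (stand x) and 66 mm long (stand y), its mouth chamfered by 3 mm.
- blade: Stop blade, loose, about 140 g, standing upright in its block: a steel plate 4 mm thick (its x), 60 mm wide (its y), 72 mm high, topped by a wooden back 14 mm thick and 60 mm wide, 70 to 100 mm above the bottom edge: grip this across its thickness. Origin: middle of the bottom edge, 12 mm above the bench; z up. Same front and back.
- blade_block: Fixed wooden block 60 (x) x 100 (y) x 40 mm high that stores the blade in a slot 7.5 x 66 mm, 28 mm deep, along its y. Origin: centre of the underside.
- rack: Fixed wooden rack 220 (x) x 60 (y) x 60 mm high with three upright holes 70 mm apart in a row along its x axis, each 13.8 mm wide and 50 mm deep, in which the three punches stand in any order. Origin: centre of the underside.
- punch: The longest punch, loose, about 130 g, standing tip down in one hole of the rack (tip 10 mm above the bench, may lean a little): a steel rod 12 mm thick, 105 mm long, tapered in its last 5 mm to 9.6 mm, then a round wooden handle 24 mm thick from 105 to 150 mm above the tip. Origin: the tip (lower end); z runs up along the rod.
- punch_short: A shorter punch with the same kind of handle (24 mm thick, 70 to 110 mm above its tip), in another hole of the rack; not needed. Origin: tip.
- punch_stub: A stubby punch with a thick handle (32 mm thick, 58 to 86 mm above its tip), in the remaining hole of the rack; not needed. Origin: tip.
- spool: Wooden spool 48 mm across, 56 mm high, standing; not needed. Origin: underside.
- bowl: White bowl 76 mm across, 32 mm high; not needed. Origin: underside.
- jar: Jar 56 mm across, 75 mm high; not needed. Origin: underside.
- hammer: Hammer 220 mm long lying on the bench; not needed.
- brush: Brush lying on the bench; not needed.
There are look-alikes about, which are no part of the job. Leave any purple, red or yellow look-alike of the blade alone.

How it is judged:
By the outcome, as a careful person would: the job done as asked, in the order asked, and still so for the second after the job is handed in, while the arm keeps its last pose, push and grip.
It also fails if it takes over 58 s, if anything falls off the work surface, if the arm or the gripper's body presses on something with over 40 N, if the wrist force passes 120 N, or if a joint passes its speed limit or range.

ROBOT

A 6-joint arm with a two-finger parallel gripper is mounted at the origin on the work surface. World frame = base frame: x ahead of the robot, y to its left, z up, the work surface at z = 0. Lengths are in mm, angles in rad, forces in N, time in s.
With the tool pointing down it reaches from about 250 to 725 mm from the base axis. Payload 9.7 kg.
Tool frame: the origin (TCP) lies at the very end of the fingers, on their centre line; the grasp point (between the pads) lies 19 mm behind it; z points along the fingers, y is the line along which they close (so a half turn about z gives the same grasp; the last joint's range is limited). The gripper opens to 85 mm and grips with 20 to 120 N. Pads are 22 mm wide; open, the fingers measure 114 mm over their backs; the gripper's body (76 mm by 85 mm) begins 54 mm behind the grasp point. The pads swing forward as they close: fully open they stand 13 mm farther back than shut.
Start: joints at [-1.303, 0.087, 0.176, 1.66, 0, 1.571], TCP at [145.533, -530.393, 231.284] pointing down, gripper open.
Joint ranges: [-3.13, 3.13], [-0.85, 1.81], [-1.15, 1.24], [-2.2, 2.28], [-1.44, 1.52], [-3.14, 3.14]. Speed limits (rad/s): [2.22, 2.22, 2.57, 3.14, 3.14, 3.14].

INTERFACE

Orientations are given as a 3x3 rotation matrix whose columns are the frame's x, y, z axes.
In Python, from cell import r, eyes, job, spotter gives the robot as it stands. The module is installed in compiled form; this text tells all that it offers.
- The arm moves only by the tool arm_command, never from a script. Its arguments are lists of equal length, an entry for each row: "gripper": the closure, from 0 (fully open) to 1 (shut); "slide": the shift along the world's x, y, z in m, a list of three; "angular": the turn, a rotation vector about the world's x, y, z in rad, a list of three. A call has exactly 10 rows; each row is the pose to reach, as a shift and turn from the pose commanded when the call began; what a row does not reach only later rows make up. A row lasts 1/8 s, in which the tool goes at most 62.5 mm and 10.7 degrees, less where a joint would pass 70% of its speed; a pose out of reach is approached as far as the arm can. A call with a gripper value outside its range is refused whole. The fingers move at their own pace and stop on an object; the grip force is fixed at half the most. Time passes only in rows, so rows that repeat a pose let the fingers close, or fill a call up. It gives the time, the measured TCP pose, the force, the opening and the grip force at its end, in the units of the state.
- r.state(): the state, without advancing time (a new reading comes with each control period).
- eyes.get_image(name): name is "scene" or "side" or "wrist"; returns the picture (384x512x3 uint8, blue, green, red); there is no depth.
- eyes.calibration(name): a dict with "K" (3x3 intrinsics, pixels), "k1" (the pictures are not rectified: a ray, as slopes to the right and down, at radius r is drawn at 1 + k1 r^2 times it, then the intrinsics apply), "xyz" and "orientation" of the camera in the world; the wrist camera has in their place "T_tool_cam" (4x4, takes a point from camera to tool coordinates, whose origin is the TCP and whose axes are the flange's). Camera axes: x right, y up, looking along -z (the intrinsics and any distortion apply to the point x, -y, -z); pixel columns grow to the right and rows downward; lengths in mm; the calibration is good to about 2 mm. A picture is of the moment at which its call begins: read the wrist's pose just before it. calibration takes no time and is no camera call.
- job.hand_in(): hands the job in; it is judged then, once.
Trained networks look in the newest picture that a camera, given by its name, has taken for a name from the list of things; names that differ only in an ending like _2 or _b are one class to them, and where a whole thing is asked for, a point or a joint stands for the part that bears it (a point fixed in the world has none). Each returns a list of dicts, best first, with "p" (0 to 1); they miss things now and then, are a little off and sometimes report something else, mostly with a low value. They report only what shows in the picture. A call takes as long as a camera call. They do not tell look-alikes from the thing itself.
- spotter.spot_in(camera, label): "extent" ([left, top, right, bottom] in pixels, round what is visible of it).
- spotter.place_of(camera, label): "xy" ([column, row] in pixels: a listed point, or the origin of a listed thing).
The state is a dict: "t": time; "joint_positions": joint angles; "qvel": joint speeds; "joint_torque": joint torques, N m; "tool_pos": TCP position; "orientation": TCP orientation; "ft_force": force on the tool from outside, world axes, zero at the start; "moment": the same for the moment, N m; "opening": finger opening in mm; "grip_force": force on a finger pad.
Only numpy, scipy, OpenCV 4.12 (cv2) and the standard library are available. Lean on these libraries where they do the work, as an engineer would, in place of code of your own. Each camera call takes 0.05 s, during which the arm holds its last target. There are 200 camera calls.

## Working session

There is one attempt and no reset: what is moved stays moved. The work goes in short steps, Python scripts to look and compute and a tool call to move; the robot and the scene stay as the last step left them, time stands still between calls to the robot, and variables do not carry over. Pictures are saved under pics/ and viewed, at most 10 in all, crops included, and the job is handed in when it is done.

Besides the shell and the picture viewer there is one more tool, called as a command line: name --argument value ..., lists and objects as JSON in quotes. arm_command: Moves the arm, as the interface text tells. Its arguments: {"type":"object","properties":{"gripper":{"type":"array"},"slide":{"type":"array"},"angular":{"type":"array"}},"required":["gripper","slide","angular"]}

```bash
mkdir -p pics
cat > h.py <<'E'
import numpy as np, cv2
from cell import r, eyes, job, spotter
def cam(name, st=None):
    c=eyes.calibration(name)
    if name=='wrist':
        st=st or r.state(); T=np.eye(4); T[:3,:3]=st['orientation']; T[:3,3]=st['tool_pos']
        M=T@np.array(c['T_tool_cam']); return c,M[:3,:3],M[:3,3]
    return c,np.array(c['orientation']),np.array(c['xyz'])
def ray(name,uv,st=None):
    c,R,o=cam(name,st);K=np.array(c['K']);k=c['k1']
    d=np.linalg.inv(K)@np.array([uv[0],uv[1],1.]);x=d[:2].copy()
    for _ in range(20): x=d[:2]/(1+k*(x@x))
    v=R@np.array([x[0],-x[1],-1.]);return o,v/np.linalg.norm(v)
def atz(name,uv,z,st=None):
    o,v=ray(name,uv,st);return o+v*(z-o[2])/v[2]
def tri(obs): # list of (o,v)
    A=0;b=0
    for o,v in obs:
        P=np.eye(3)-np.outer(v,v);A=A+P;b=b+P@o
    return np.linalg.solve(A,b)
def proj(name,p,st=None):
    c,R,o=cam(name,st);q=R.T@(np.array(p,float)-o);x=np.array([q[0],-q[1]])/-q[2]
    x=x*(1+c['k1']*(x@x));return (np.array(c['K'])@np.array([*x,1]))[:2]
np.set_printoptions(precision=1,suppress=True)
E
python3 - <<'E'
from h import *
ims=[]
for n in ['scene','side','wrist']:
    im=eyes.get_image(n);cv2.imwrite(f'pics/{n}0.png',im)
    c,R,o=cam(n);print(n,o,R[:,2],c['K'][0][0],c['k1'])
Z=dict(bush_top=125,bush_out=65,anvil=40,slot=10,blade=12,blade_block=0,rack=0,punch=10,punch_short=10,punch_stub=10,stand=0)
for n in ['scene','side']:
    for l in Z:
        for d in spotter.place_of(n,l)[:4]:
            print(n,l,np.array(d['xy']),round(d['p'],2),atz(n,d['xy'],Z[l])[:2])
print(r.state()['t'])
E
```

```text
scene [1089.6 -341.3 1123.2] [ 0.4 -0.3  0.8] 373.47207667616885 -0.07588780046956944
side [-283.5 1228.3  939. ] [-0.5  0.7  0.5] 473.856912505685 0.04325134298252583
wrist [ 219.3 -510.1  374.6] [0.3 0.1 1. ] 277.50671593640436 -0.00630423397602825
scene bush_top [256.5 192. ] 0.73 [555.1  44.1]
scene bush_out [258.3 204.8] 0.74 [567.5  41.7]
scene bush_out [328.  219.3] 0.27 [747.5 189.7]
scene bush_out [157.6 242.8] 0.23 [ 490.3 -295.1]
scene anvil [253.3 208.6] 0.56 [557.1  28.3]
scene anvil [322.8 124.6] 0.42 [410.1 477.4]
scene slot [246.4 193.6] 0.57 [477.5  55.6]
scene blade [143.  225.4] 0.88 [ 372.5 -301.9]
scene blade [159.3 244. ] 0.77 [ 467.5 -290.3]
scene blade [129.2 266. ] 0.77 [ 478.2 -406.3]
scene blade [186. 261.] 0.45 [ 571.8 -250. ]
scene blade_block [160.9 244.9] 0.87 [ 466.9 -287.1]
scene rack [308.3 161.6] 0.85 [495.1 333. ]
scene punch [305.8 158.8] 0.61 [484.5 328.2]
scene punch [252.9 207.9] 0.29 [539.3  39.1]
scene punch_short [321.9 173.9] 0.5 [574.1 329.5]
scene punch_stub [295.8 149.6] 0.46 [426.9 326.9]
scene stand [253.5 209. ] 0.69 [539.2  41.5]
scene stand [181.3 311.7] 0.47 [ 699.  -345.3]
side bush_top [256.9 184.7] 0.76 [548.3  41.4]
side bush_out [254.8 197.8] 0.93 [561.1  37.1]
side anvil [259.  199.4] 0.88 [565.9   3.8]
side slot [273.2 220. ] 0.8 [472.7  51.1]
side blade [335.4 171.3] 0.72 [ 456.4 -399.8]
side blade [303.1 170.3] 0.64 [ 572.8 -333. ]
side blade [258.6 215.7] 0.58 [529.6  59.6]
side blade [321.  181.2] 0.52 [ 465.6 -290.7]
side blade_block [314.8 184.2] 0.83 [ 484.1 -274.3]
side blade_block [255.4 205.8] 0.26 [588.6  -4.9]
side rack [218.5 261.1] 0.58 [496.3 331. ]
side stand [256.8 198.1] 0.69 [616.3 -54. ]
side stand [259.8 216.2] 0.61 [534.6  44.7]
1.25
```

View pics/scene0.png

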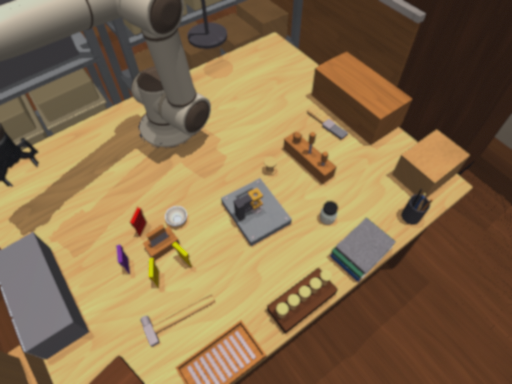

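View pics/side0.png

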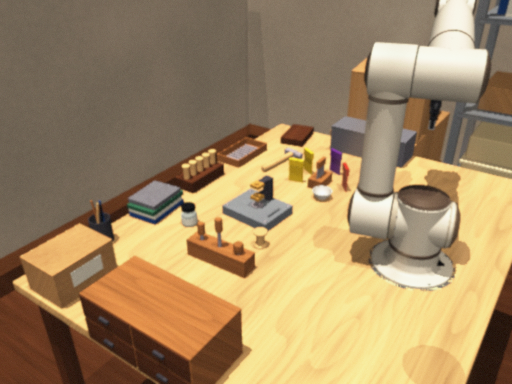

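Blade candidates in the scene picture are red (138,220), purple (123,258), yellow (153,268) and (181,250), and the wooden-backed one in the block at (159,241). Only the last fits: it is in its block with a wooden back. I'll move above it for a close look.

arm_command --gripper '[0, 0, 0, 0, 0, 0, 0, 0, 0, 0]' --slide '[[0.04, 0.03, 0.02], [0.08, 0.06, 0.06], [0.12, 0.09, 0.07], [0.16, 0.12, 0.07], [0.2, 0.15, 0.07], [0.24, 0.18, 0.07], [0.28, 0.21, 0.07], [0.3, 0.225, 0.07], [0.3, 0.225, 0.07], [0.3, 0.225, 0.07]]' --angular '[[0, 0, 0], [0, 0, 0], [0, 0, 0], [0, 0, 0], [0, 0, 0], [0, 0, 0], [0, 0, 0], [0, 0, 0], [0, 0, 0], [0, 0, 0]]'

```text
t: 2.5
tool_pos: [445.1, -305.7, 301.3]
orientation: [[0.964, 0.265, -0.0], [0.265, -0.964, -0.0], [-0.0, 0.0, -1.0]]
ft_force: [0.0, -0.8, -0.2]
opening: 85.5
grip_force: 0.0
```

Run:
```python
from h import *
st=r.state();im=eyes.get_image('wrist');cv2.imwrite('pics/w1.png',cv2.resize(im,None,fx=1.5,fy=1.5))
print(st['t'],st['tool_pos'],st['orientation'],st['joint_positions'])
for l,z in [('blade',12),('blade_block',0)]:
    for d in spotter.place_of('wrist',l)[:4]: print(l,np.array(d['xy']),d['p'],atz('wrist',d['xy'],z,st))
    for d in spotter.spot_in('wrist',l)[:4]: print(l,np.array(d['extent']),d['p'])
```

```text
2.5 [ 445.1 -305.7  301.3] [[ 1.   0.3 -0. ]
 [ 0.3 -1.  -0. ]
 [-0.   0.  -1. ]] [-0.6  0.1  0.3  1.8 -0.   2.3]
blade [244.   64.4] 0.92 [ 557.7 -252.5   12. ]
blade [310.4  77.3] 0.91 [ 566.6 -350.4   12. ]
blade [253.4 186. ] 0.68 [ 383.5 -313.3   12. ]
blade [324.7 150. ] 0.63 [ 470.7 -406.2   12. ]
blade [229.6 182.8 269.6 219.3] 0.93
blade [223.8 121.5 277.6 146.9] 0.92
blade [314.4 136.  364.1 187.9] 0.74
blade [296.9  49.9 349.2  98.6] 0.71
blade_block [251.7 127.7] 0.77 [ 472.4 -286.4    0. ]
blade_block [215.7 100.6 292.7 156.8] 0.66
```

View pics/w1.png

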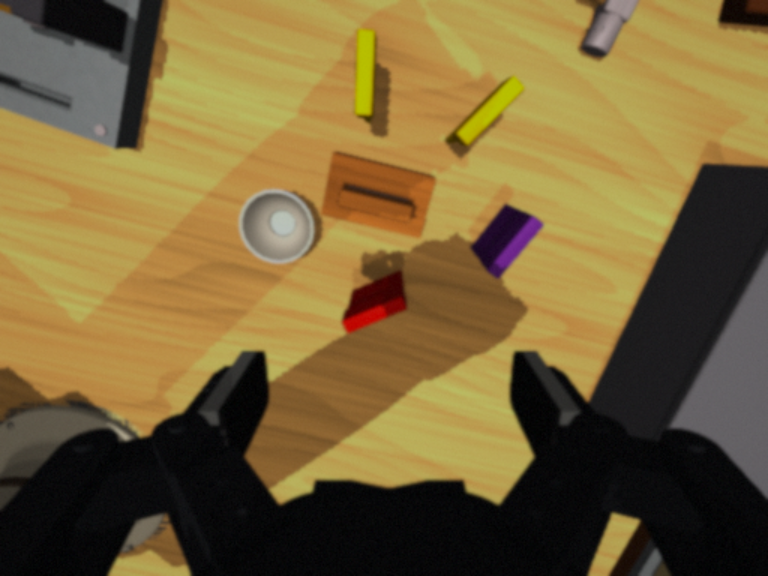

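The wrist picture shows the block at (379,195), with the wooden-backed blade standing in it. Around it are yellow (366,70) and (487,110), purple (508,240), red (376,302) and the bowl (278,226). I'll enlarge the block to confirm the blade and its edges.

Run:
```python
from h import *
im=cv2.imread('pics/w1.png');c=im[140:250,310:450]
cv2.imwrite('pics/w1c.png',cv2.resize(c,None,fx=5,fy=5,interpolation=cv2.INTER_CUBIC))
```

```text
(no output)
```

View pics/w1c.png

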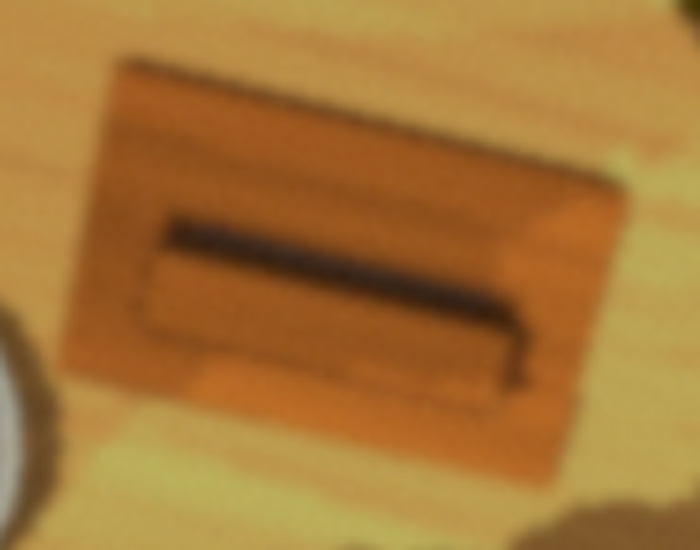

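The crop confirms the wooden-backed blade in the block, with the back's top face spanning crop pixels (155,250)–(510,320)–(500,405)–(142,325). Next I compute its pose.

Run:
```python
from h import *
st=r.state()
f=lambda p:((310+p[0]/5+.5)/1.5-.5,(140+p[1]/5+.5)/1.5-.5)
def q(ps,z):
    P=np.array([atz('wrist',f(p),z,st)[:2] for p in ps]);print(z,P.tolist())
    c=P.mean(0);a=(P[1]-P[0]+P[2]-P[3])/2;b=(P[3]-P[0]+P[2]-P[1])/2
    print('c',c,'long',np.linalg.norm(a),np.degrees(np.arctan2(a[1],a[0])),'short',np.linalg.norm(b),np.degrees(np.arctan2(b[1],b[0])))
q([(120,60),(628,185),(555,485),(62,370)],40)
q([(155,250),(510,320),(500,405),(142,325)],112)
# stand: points over scene+side
obs=lambda s,t:tri([ray('scene',s),ray('side',t)])
print(obs((256.5,192),(256.9,184.7)),obs((258.3,204.8),(254.8,197.8)),obs((246.4,193.6),(273.2,220)),obs((253.3,208.6),(259,199.4)))
```

```text
40 [[501.0845924447576, -237.82409073931157], [504.3695965527749, -336.0212961030377], [445.1548881840678, -339.22921284507345], [441.6538943407638, -240.04604718829572]]
c [ 473.1 -288.3] long 98.74849445989933 -88.03092902575777 short 59.38479603388181 -177.3796551038182
112 [[477.6908729170236, -258.1660794830866], [481.9304552587264, -315.18245480979436], [468.4444160652116, -317.43666972283955], [465.7060897815002, -258.8880827490284]]
c [ 473.4 -287.4] long 57.88771830082999 -86.54462831223994 short 12.82205779863711 -173.33531721190454
[551.6  42.6 123.8] [564.1  39.6  64.5] [474.7  53.8  10. ] [558.6  22.   50.6]
```

Blade centre is at (473,-288), yaw about 2.3°, and its sizes check out (99×59 and 58×13). I'll align the gripper and lower it.

arm_command --gripper '[0.3, 0.3, 0.3, 0.3, 0.3, 0.3, 0.3, 0.3, 0.3, 0.3]' --slide '[[0.028, 0.018, -0.05], [0.028, 0.018, -0.1], [0.028, 0.018, -0.13], [0.028, 0.018, -0.13], [0.028, 0.018, -0.13], [0.028, 0.018, -0.13], [0.028, 0.018, -0.13], [0.028, 0.018, -0.13], [0.028, 0.018, -0.13], [0.028, 0.018, -0.13]]' --angular '[[0, 0, 0.18], [0, 0, 0.36], [0, 0, 0.54], [0, 0, 0.72], [0, 0, 0.9], [0, 0, 1.08], [0, 0, 1.26], [0, 0, 1.342], [0, 0, 1.342], [0, 0, 1.342]]'

```text
t: 4.0
tool_pos: [473.4, -287.6, 171.3]
orientation: [[-0.037, 0.999, 0.0], [0.999, 0.037, -0.0], [-0.0, 0.0, -1.0]]
ft_force: [0.6, -0.0, -0.7]
opening: 59.7
grip_force: 0.0
```

Run:
```python
from h import *
st=r.state();im=eyes.get_image('wrist')
print(st['t'],st['tool_pos'],st['opening'],st['joint_positions'])
b=[(x,y,112) for x,y in [(466,-258),(480,-258),(480,-318),(466,-318)]]
for p in b: cv2.circle(im,tuple(int(v) for v in proj('wrist',p,st)),2,(255,0,0),1)
cv2.imwrite('pics/w2.png',cv2.resize(im,None,fx=1.5,fy=1.5))
```

```text
4.0 [ 473.4 -287.6  171.3] 59.681599997124565 [-0.5  0.1  0.1  1.5  0.   1. ]
```

View pics/w2.png

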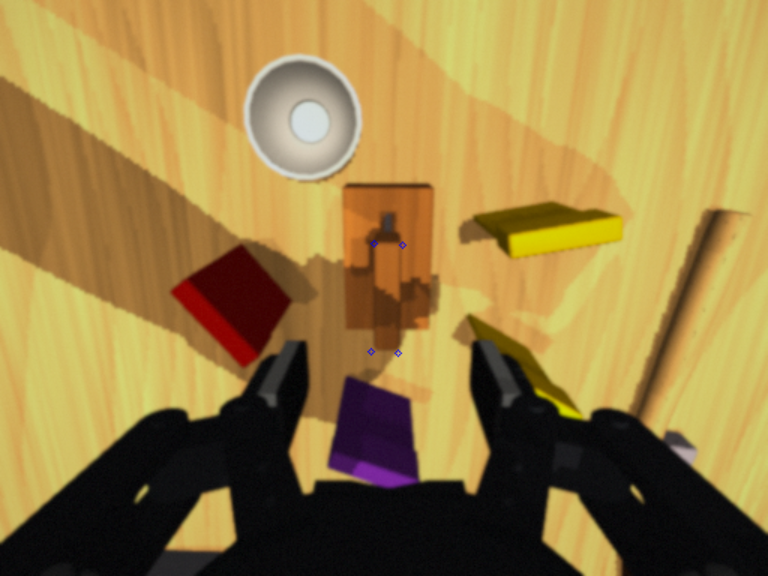

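The blade back (388,290) sits centred between the fingers and square to them. The projected corners agree, so I'll lower and grip.

arm_command --gripper '[0.3, 0.3, 0.3, 0.3, 0.3, 0.9, 0.9, 0.9, 0.9, 0.9]' --slide '[[0, 0, -0.02], [0, 0, -0.045], [0, 0, -0.07], [0, 0, -0.093], [0, 0, -0.093], [0, 0, -0.093], [0, 0, -0.093], [0, 0, -0.093], [0, 0, -0.093], [0, 0, -0.093]]' --angular '[[0, 0, 0], [0, 0, 0], [0, 0, 0], [0, 0, 0], [0, 0, 0], [0, 0, 0], [0, 0, 0], [0, 0, 0], [0, 0, 0], [0, 0, 0]]'

```text
t: 5.3
tool_pos: [473.9, -287.7, 79.5]
orientation: [[-0.039, 0.999, 0.001], [0.999, 0.039, -0.001], [-0.001, 0.001, -1.0]]
ft_force: [-0.7, 0.3, 5.8]
opening: 13.1
grip_force: 59.1
```

arm_command --gripper '[0.9, 0.9, 0.9, 0.9, 0.9, 0.9, 0.9, 0.9, 0.9, 0.9]' --slide '[[0, 0, 0.015], [0, 0, 0.045], [0, 0, 0.09], [0, 0, 0.14], [0, 0.04, 0.18], [0, 0.09, 0.18], [0.005, 0.14, 0.18], [0.01, 0.18, 0.18], [0.01, 0.2, 0.18], [0.01, 0.2, 0.18]]' --angular '[[0, 0, 0], [0, 0, 0], [0, 0, 0], [0, 0, 0], [0, 0, 0], [0, 0, 0], [0, 0, 0], [0, 0, 0], [0, 0, 0], [0, 0, 0]]'

```text
t: 6.55
tool_pos: [483.6, -86.3, 259.2]
orientation: [[-0.041, 0.999, 0.001], [0.999, 0.041, -0.0], [-0.0, 0.001, -1.0]]
ft_force: [0.1, -0.6, -1.0]
opening: 13.3
grip_force: 58.6
```

Run:
```python
from h import *
st=r.state();im=eyes.get_image('wrist')
print(st['t'],st['tool_pos'],st['opening'],st['joint_positions'],st['ft_force'])
for l,z in [('bush_top',125),('bush_out',65),('anvil',40),('slot',10),('blade',0)]:
    for d in spotter.place_of('wrist',l)[:3]: print(l,np.array(d['xy']),d['p'],atz('wrist',d['xy'],z,st))
cv2.imwrite('pics/w3raw.png',im)
cv2.imwrite('pics/w3.png',cv2.resize(im,None,fx=1.55,fy=1.55,interpolation=cv2.INTER_CUBIC))
```

```text
6.55 [483.6 -86.3 259.2] 13.266311914710089 [-0.2 -0.   0.1  1.7  0.   1.4] [ 0.1 -0.6 -1. ]
bush_top [343.3  50. ] 0.77 [556.2  34.8 125. ]
bush_top [256.9 194.5] 0.67 [ 482.8 -108.3  125. ]
bush_out [328.4  59.6] 0.86 [557.   33.9  65. ]
anvil [322.  61.] 0.59 [555.1  35.3  40. ]
slot [260.6  56.3] 0.79 [480.9  41.3  10. ]
blade [257.4 196.3] 0.74 [ 484.6 -155.4    0. ]
blade [303.9 256.2] 0.74 [ 565.8 -257.5    0. ]
```

View pics/w3.png

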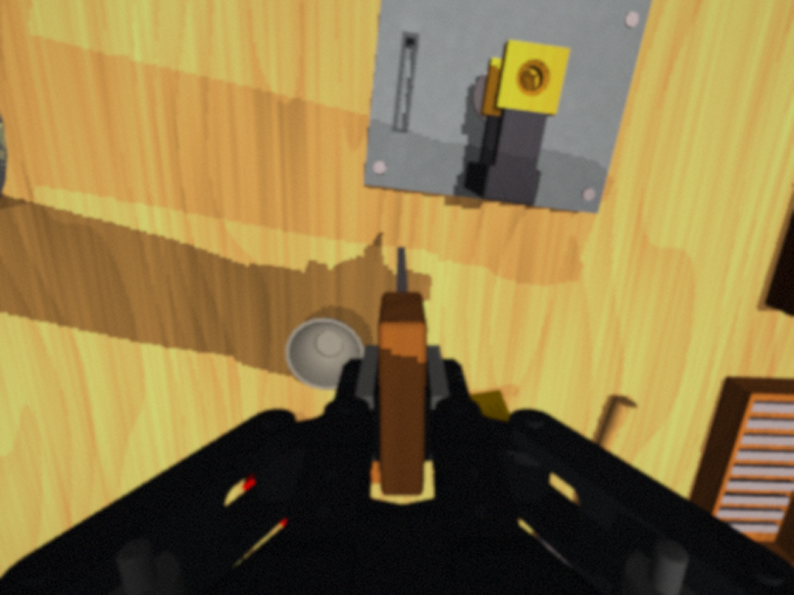

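The picture shows the slot from (410,33) to (401,131) at 1.55×. The upper bushing mouth is at (533,76), the base corners at (365,186) and (598,212), and the blade is squarely gripped at x≈403. Now I compute the slot pose and the blade's pose in hand.

Run:
```python
from h import *
st=r.state()
f=lambda p:((p[0]+.5)/1.55-.5,(p[1]+.5)/1.55-.5)
g=lambda p,z:atz('wrist',f(p),z,st)[:2]
a=lambda v:np.degrees(np.arctan2(v[1],v[0]))
A,B=g((410.5,33),35),g((401.5,132),35);print('slot',A,B,(A+B)/2,np.linalg.norm(A-B),a(A-B)-90)
C,D=g((365,186),35),g((598,212),35);print('edge',C,D,np.linalg.norm(D-C),a(D-C))
E,F=g((383,0),35),g((651,0),35);print(a(E-C)-90,a(F-D)-90)
for z,c in [(125,[(507,40),(569,47),(557,115),(497,107)])]:
    P=np.array([g(p,z) for p in c]);print('bush',P.mean(0),a(P[1]-P[0]),a(P[2]-P[3]),a(P[0]-P[3])-90,np.linalg.norm(P[1]-P[0]),np.linalg.norm(P[0]-P[3]))
print('hole',g((533,76),125))
# blade in hand: top of back at TCP z + h
t=st['tool_pos']; zt=t[2]+33
for p in [(378,492),(426,492),(425,322),(382,322)]: print(g(p,zt)-t[:2])
print('bottom edge far corner', g((401,249),t[2]-67)-t[:2])
# scene/side refine on wrist hole
```

```text
slot [484.3  74.1] [480.2   3.1] [482.2  38.6] 71.09755019359619 -3.3061350038203585
edge [451.4 -40.5] [649.5 -54.4] 198.61608475634995 -4.00293991346221
-4.861831850268459 -4.540153608763134
bush [556.2  32.3] -3.385587127979536 -4.713788706590342 -3.285574863685113 36.216462075106506 35.920278931431
hole [556.4  33.4]
[ -6.  -27.4]
[  9.3 -26.8]
[ 5.8 31.3]
[-6.1 30.8]
bottom edge far corner [-1.  29.6]
```

Stand yaw is -4.0°, slot centre (481.7,38.4) and axis (556.3,33), all consistent with the 75 mm offset. Moving above the slot.

arm_command --gripper '[0.9, 0.9, 0.9, 0.9, 0.9, 0.9, 0.9, 0.9, 0.9, 0.9]' --slide '[[0, 0.03, 0], [-0.002, 0.07, 0], [-0.002, 0.1, 0], [-0.002, 0.124, 0], [-0.002, 0.124, -0.04], [-0.002, 0.124, -0.08], [-0.002, 0.124, -0.12], [-0.002, 0.124, -0.142], [-0.002, 0.124, -0.142], [-0.002, 0.124, -0.142]]' --angular '[[0, 0, -0.05], [0, 0, -0.111], [0, 0, -0.111], [0, 0, -0.111], [0, 0, -0.111], [0, 0, -0.111], [0, 0, -0.111], [0, 0, -0.111], [0, 0, -0.111], [0, 0, -0.111]]'

```text
t: 8.1
tool_pos: [482.0, 36.3, 117.5]
orientation: [[0.072, 0.997, 0.001], [0.997, -0.072, 0.0], [0.0, 0.001, -1.0]]
ft_force: [1.1, 1.0, -0.1]
opening: 13.1
grip_force: 58.5
```

Run:
```python
from h import *
st=r.state();im=eyes.get_image('wrist')
print(st['t'],st['tool_pos'],np.array(st['orientation'])[:,1],st['ft_force'])
c=im[60:330,130:400]
cv2.imwrite('pics/w4.png',cv2.resize(c,None,fx=2.2,fy=2.2,interpolation=cv2.INTER_CUBIC))
```

```text
8.1 [482.   36.3 117.5] [ 1.  -0.1  0. ] [ 1.1  1.  -0.1]
```

View pics/w4.png

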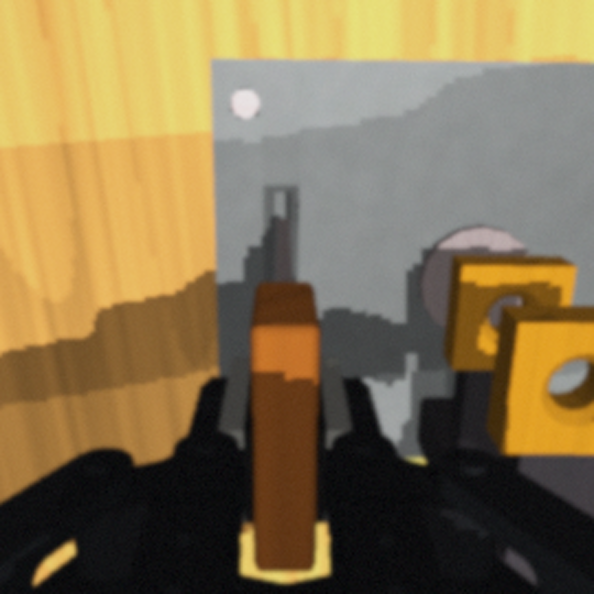

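The slot's far end is at crop (281,187), with the blade plate directly in line below it (270–293). The base's left edge runs from (213,60) to (220,370) and its back edge from (213,60) to (594,63).

Run:
```python
from h import *
st=r.state()
f=lambda p:((p[0]+.5)/2.2-.5+130,(p[1]+.5)/2.2-.5+60)
g=lambda p,z:atz('wrist',f(p),z,st)[:2]
a=lambda v:np.degrees(np.arctan2(v[1],v[0]))
A,B=g((213,60),35),g((594,63),35);C=g((219,330),35)
print('corner',A,a(B-A),a(A-C)-90)
print('slot end',g((281.5,187),35),g((281.5,187),35)-36*np.array([np.sin(np.radians(4)),np.cos(np.radians(4))]))
t=st['tool_pos']
print('plate',[ (g(p,t[2]-66)-t[:2]) for p in [(270,240),(293,240),(270,280),(293,280)]])
print('back',[ (g(p,t[2]+33)-t[:2]) for p in [(252,325),(320,325),(316,568),(257,568)]])
print('yaw',a(np.array(st['orientation'])[:,1]))
```

```text
corner [463.9 122. ] -4.486699461320595 -4.753215486291623
slot end [484.6  75.8] [482.1  39.8]
plate [array([-2.8, 23.6]), array([ 5.3, 23. ]), array([-4. ,  8.7]), array([4.3, 8.1])]
back [array([-3.6, 31.5]), array([ 9.6, 30.5]), array([  5.6, -28. ]), array([ -7.6, -27. ])]
yaw -4.151870168839869
```

arm_command --gripper '[0.9, 0.9, 0.9, 0.9, 0.9, 0.9, 0.9, 0.9, 0.9, 0.9]' --slide '[[0, 0.001, 0], [0, 0.001, -0.004], [0, 0.001, -0.008], [0, 0.001, -0.012], [0, 0.001, -0.015], [0, 0.001, -0.018], [0, 0.001, -0.021], [0, 0.001, -0.024], [0, 0.001, -0.026], [0, 0.001, -0.026]]' --angular '[[0, 0, -0.004], [0, 0, -0.004], [0, 0, -0.004], [0, 0, -0.004], [0, 0, -0.004], [0, 0, -0.004], [0, 0, -0.004], [0, 0, -0.004], [0, 0, -0.004], [0, 0, -0.004]]'

```text
t: 9.4
tool_pos: [481.5, 37.6, 90.2]
orientation: [[0.076, 0.997, -0.0], [0.997, -0.076, -0.0], [-0.0, -0.0, -1.0]]
ft_force: [-0.4, 0.7, -0.8]
opening: 13.1
grip_force: 58.5
```

arm_command --gripper '[0.9, 0.9, 0.9, 0.9, 0.9, 0.9, 0.9, 0.9, 0.9, 0.9]' --slide '[[0, 0, -0.003], [0, 0, -0.006], [0, 0, -0.008], [0, 0, -0.01], [0, 0, -0.011], [0, 0, -0.012], [0, 0, -0.013], [0, 0, -0.014], [0, 0, -0.0145], [0, 0, -0.0145]]' --angular '[[0, 0, 0], [0, 0, 0], [0, 0, 0], [0, 0, 0], [0, 0, 0], [0, 0, 0], [0, 0, 0], [0, 0, 0], [0, 0, 0], [0, 0, 0]]'

```text
t: 10.65
tool_pos: [481.8, 37.6, 77.4]
orientation: [[0.076, 0.997, 0.002], [0.997, -0.076, 0.0], [0.0, 0.002, -1.0]]
ft_force: [-3.5, -0.2, 12.3]
opening: 13.6
grip_force: 60.9
```

It's on the slot floor (TCP z 77.4, Fz 12 N). I'll open partway and rise.

arm_command --gripper '[0.5, 0.5, 0.5, 0.5, 0.5, 0.5, 0.5, 0.5, 0.5, 0.5]' --slide '[[0, 0, 0.001], [0, 0, 0.001], [0, 0, 0.001], [0, 0, 0.003], [0, 0, 0.02], [0, 0, 0.05], [0, 0, 0.09], [0, 0, 0.14], [0, 0.04, 0.19], [0, 0.06, 0.19]]' --angular '[[0, 0, 0], [0, 0, 0], [0, 0, 0], [0, 0, 0], [0, 0, 0], [0, 0, 0], [0, 0, 0], [0, 0, 0], [0, 0, 0], [0, 0, 0]]'

```text
t: 11.9
tool_pos: [482.5, 98.9, 271.0]
orientation: [[0.076, 0.997, 0.007], [0.997, -0.076, 0.002], [0.002, 0.007, -1.0]]
ft_force: [0.1, -0.8, -1.4]
opening: 42.6
grip_force: 0.0
```

Run:
```python
from h import *
st=r.state();im=eyes.get_image('wrist')
print(st['t'],st['tool_pos'],st['ft_force'],st['opening'])
for l in ['punch','punch_short','punch_stub','rack']:
    for d in spotter.place_of('wrist',l)[:3]: print(l,np.array(d['xy']),d['p'],atz('wrist',d['xy'],0 if l=='rack' else 10,st)[:2])
cv2.imwrite('pics/w5.png',cv2.resize(im,None,fx=1.55,fy=1.55,interpolation=cv2.INTER_CUBIC))
```

```text
11.9 [482.5  98.9 271. ] [ 0.1 -0.8 -1.4] 42.643010769144524
punch_short [260.3 191.6] 0.3 [482.   37.4]
rack [258.9 189.5] 0.23 [479.9  37.6]
```

View pics/w5.png

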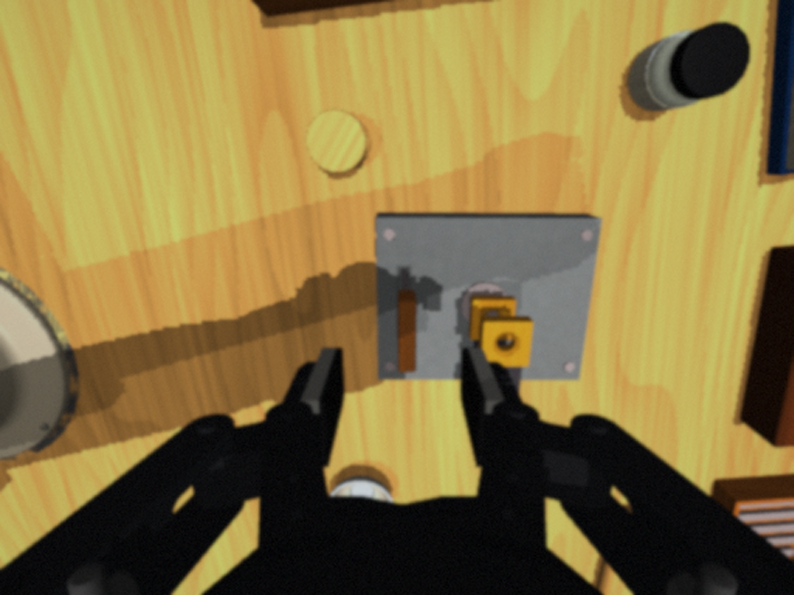

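The picture shows the blade upright in the slot at (407,330), everything else undisturbed, and the spool at (337,142). Next I go over the rack.

arm_command --gripper '[0.4, 0.4, 0.4, 0.4, 0.4, 0.4, 0.4, 0.4, 0.4, 0.4]' --slide '[[0, 0.03, 0.03], [0.005, 0.07, 0.06], [0.01, 0.11, 0.06], [0.014, 0.14, 0.06], [0.014, 0.16, 0.06], [0.014, 0.16, 0.06], [0.014, 0.16, 0.06], [0.014, 0.16, 0.06], [0.014, 0.16, 0.06], [0.014, 0.16, 0.06]]' --angular '[[0, 0, 0], [0, 0, 0], [0, 0, 0], [0, 0, 0], [0, 0, 0], [0, 0, 0], [0, 0, 0], [0, 0, 0], [0, 0, 0], [0, 0, 0]]'

```text
t: 13.4
tool_pos: [495.6, 257.3, 325.9]
orientation: [[0.076, 0.997, 0.0], [0.997, -0.076, 0.0], [0.0, 0.0, -1.0]]
ft_force: [-0.1, -0.4, 0.5]
opening: 50.9
grip_force: 0.0
```

Run:
```python
from h import *
st=r.state();im=eyes.get_image('wrist')
print(st['t'],st['tool_pos'],st['opening'])
for l in ['punch','punch_short','punch_stub','rack']:
    for d in spotter.place_of('wrist',l)[:3]: print(l,np.array(d['xy']),round(d['p'],2),atz('wrist',d['xy'],0 if l=='rack' else 10,st)[:2])
    for d in spotter.spot_in('wrist',l)[:3]: print('   ext',np.array(d['extent']),round(d['p'],2))
cv2.imwrite('pics/w6raw.png',im)
sc=eyes.get_image('scene')[115:195,270:350]; sd=eyes.get_image('side')[205:285,175:265]
h=im[20:330,40:480]
out=np.zeros((600,800,3),np.uint8)
h=cv2.resize(h,(512,361),interpolation=cv2.INTER_CUBIC);
a=cv2.resize(sc,(230,230),interpolation=cv2.INTER_CUBIC);b=cv2.resize(sd,(259,230),interpolation=cv2.INTER_CUBIC)
out[:361,:512]=h; out[365:595,:230]=a; out[365:595,240:499]=b
cv2.imwrite('pics/w6.png',out)
```

```text
13.4 [495.6 257.3 325.9] 50.929190113992426
punch [389.5 155.5] 0.67 [713.9 224.2]
   ext [245.9  96.2 264.4 115.8] 0.85
punch_short [297.  96.] 0.65 [561.9 331.3]
punch_short [256.8 105.6] 0.6 [497.4 321.5]
   ext [245.3 219.6 360.1 326. ] 0.65
   ext [296.7  87.4 319.7 106.6] 0.57
punch_stub [213.  111.1] 0.86 [426.7 318.4]
   ext [190.  100.1 212.7 122.4] 0.86
rack [253.3 104.8] 0.83 [491.7 323. ]
   ext [171.9  74.7 336.1 132.7] 0.91
   ext [242.9  92.6 266.  114.5] 0.43
   ext [188.5  99.4 213.2 124.1] 0.2
```

View pics/w6.png

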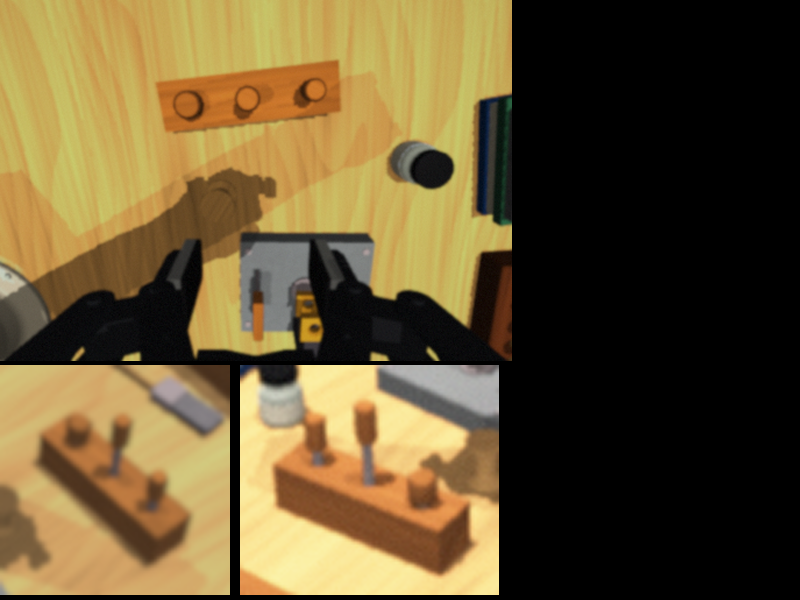

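Candidates in the composite's wrist view are left (188,104), thick and low; middle (248,99); and right (314,90). Both lower crops show the middle punch with the longest exposed rod, so it is the longest, and it is clearly confirmed.

Run:
```python
from h import *
st=r.state()
print('top wrist',atz('wrist',(255,105.8),160,st))
s=lambda x,y:(270+x*80/230,115+(y-365)*80/230); d=lambda x,y:(175+(x-240)*90/259,205+(y-365)*80/230)
print('top tri',tri([ray('scene',s(122,421)),ray('side',d(365,407)),ray('wrist',(255,105.8),st)]))
print('rod@60',atz('scene',s(114,471),60),atz('side',d(369,484),60),tri([ray('scene',s(114,471)),ray('side',d(369,484))]))
f=lambda p:((p[0])*440/512+40,p[1]*310/361+20)
P=np.array([atz('wrist',f(p),60,st)[:2] for p in [(158,83),(338,61),(341,109),(166,131)]]);print('rack',P.tolist(),P.mean(0))
v=P[1]-P[0]+P[2]-P[3];print(np.degrees(np.arctan2(v[1],v[0])),np.linalg.norm(v)/2)
print(np.degrees(np.arctan2(st['orientation'][1][1],st['orientation'][0][1])),st['joint_positions'])
```

```text
top wrist [496.8 325.6 160. ]
top tri [495.1 326.2 155.6]
rod@60 [495.5 330.8  60. ] [488.3 329.6  60. ] [492.2 329.9  58.2]
rack [[386.0023518556666, 351.03932310210536], [602.1600130351427, 359.4839901201493], [605.8616686108059, 303.99229734434147], [386.6891818781264, 293.6028557925267]] [495.2 327. ]
2.477297763552913 217.86868827738903
-4.348480742781431 [0.5 0.2 0.5 1.9 0.  2.1]
```

arm_command --gripper '[0.4, 0.4, 0.4, 0.4, 0.4, 0.4, 0.4, 0.4, 0.4, 0.4]' --slide '[[0.001, 0.04, -0.02], [0.001, 0.069, -0.06], [0.001, 0.069, -0.1], [0.001, 0.069, -0.13], [0.001, 0.069, -0.15], [0.001, 0.069, -0.17], [0.001, 0.069, -0.185], [0.001, 0.069, -0.203], [0.001, 0.069, -0.203], [0.001, 0.069, -0.203]]' --angular '[[0, 0, 0], [0, 0, 0], [0, 0, 0], [0, 0, 0], [0, 0, 0], [0, 0, 0], [0, 0, 0], [0, 0, 0], [0, 0, 0], [0, 0, 0]]'

```text
t: 15.2
tool_pos: [496.7, 326.7, 123.4]
orientation: [[0.076, 0.997, 0.001], [0.997, -0.076, 0.0], [0.0, 0.0, -1.0]]
ft_force: [-0.3, 0.9, -0.2]
opening: 51.4
grip_force: 0.0
```

arm_command --gripper '[0.8, 0.8, 0.8, 0.8, 0.8, 0.8, 0.8, 0.8, 0.8, 0.8]' --slide '[[0, 0, 0], [0, 0, 0], [0, 0, 0], [0, 0, 0], [0, 0, 0.002], [0, 0, 0.01], [0, 0, 0.02], [0, 0, 0.03], [0, 0, 0.045], [0, 0, 0.055]]' --angular '[[0, 0, 0], [0, 0, 0], [0, 0, 0], [0, 0, 0], [0, 0, 0], [0, 0, 0], [0, 0, 0], [0, 0, 0], [0, 0, 0], [0, 0, 0]]'

```text
t: 16.45
tool_pos: [497.3, 326.7, 179.6]
orientation: [[0.076, 0.997, 0.002], [0.997, -0.076, 0.001], [0.001, 0.002, -1.0]]
ft_force: [0.2, 0.7, -1.1]
opening: 22.8
grip_force: 58.8
```

arm_command --gripper '[0.8, 0.8, 0.8, 0.8, 0.8, 0.8, 0.8, 0.8, 0.8, 0.8]' --slide '[[0, 0, 0.04], [0, 0, 0.09], [0.006, -0.03, 0.09], [0.014, -0.07, 0.09], [0.024, -0.12, 0.09], [0.034, -0.17, 0.09], [0.044, -0.22, 0.09], [0.053, -0.265, 0.09], [0.058, -0.288, 0.09], [0.059, -0.294, 0.09]]' --angular '[[0, 0, 0], [0, 0, 0], [0, 0, 0], [0, 0, 0], [0, 0, 0], [0, 0, 0], [0, 0, 0], [0, 0, 0], [0, 0, 0], [0, 0, 0]]'

```text
t: 17.7
tool_pos: [556.0, 31.1, 268.4]
orientation: [[0.078, 0.997, 0.001], [0.997, -0.078, -0.0], [-0.0, 0.001, -1.0]]
ft_force: [-0.4, -0.5, -0.9]
opening: 22.7
grip_force: 59.1
```

arm_command --gripper '[0.8, 0.8, 0.8, 0.8, 0.8, 0.8, 0.8, 0.8, 0.8, 0.8]' --slide '[[0, 0, 0], [0, 0, 0], [0, 0, 0], [0, 0, 0], [0, 0, 0], [0, 0, 0], [0, 0, 0], [0, 0, 0], [0, 0, 0], [0, 0, 0]]' --angular '[[0, 0, 0], [0, 0, 0], [0, 0, 0], [0, 0, 0], [0, 0, 0], [0, 0, 0], [0, 0, 0], [0, 0, 0], [0, 0, 0], [0, 0, 0]]'

```text
t: 18.95
tool_pos: [555.5, 32.6, 267.8]
orientation: [[0.076, 0.997, -0.0], [0.997, -0.076, 0.0], [0.0, -0.0, -1.0]]
ft_force: [0.8, -0.4, -1.6]
opening: 22.5
grip_force: 59.1
```

Run:
```python
from h import *
st=r.state();im=eyes.get_image('wrist')
t=st['tool_pos'];print(st['t'],t,st['ft_force'])
for n in ['scene','side','wrist']:
    i=im if n=='wrist' else eyes.get_image(n)
    cv2.imwrite(f'pics/x_{n}.png',i)
    for l in ['punch','bush_top','bush_out']:
        print(n,l,[(np.array(d['xy']),round(d['p'],2)) for d in spotter.place_of(n,l)[:2]])
    print('exp tip',proj(n,[t[0],t[1],t[2]-113.4],st),'mouth',proj(n,[556.5,33.3,125],st), 'tcp',proj(n,t,st))
```

```text
18.95 [555.5  32.6 267.8] [ 0.8 -0.4 -1.6]
scene punch []
scene bush_top [(array([256.6, 193.8]), 0.61), (array([256.9, 202.9]), 0.51)]
scene bush_out [(array([255.7, 202. ]), 0.71)]
exp tip [253.5 188.7] mouth [254. 194.] tcp [252.9 166.7]
side punch [(array([271.7, 217.7]), 0.65), (array([256.5, 175. ]), 0.62)]
side bush_top [(array([258.4, 183.8]), 0.96)]
side bush_out [(array([259.7, 197.2]), 0.94)]
exp tip [256.6 175.8] mouth [256.3 183.1] tcp [256.3 146.1]
wrist punch [(array([259.6, 182.8]), 0.65)]
wrist bush_top [(array([260.4, 171.4]), 0.92)]
wrist bush_out [(array([257.4, 160.4]), 0.68)]
exp tip [258.5 180.2] mouth [259.4 171.7] tcp [258.1 236. ]
```

Run:
```python
from h import *
w=cv2.imread('pics/x_wrist.png')[130:230,210:310];s=cv2.imread('pics/x_scene.png')[155:215,225:285];d=cv2.imread('pics/x_side.png')[135:210,225:285]
R=lambda i,f:cv2.resize(i,None,fx=f,fy=f,interpolation=cv2.INTER_CUBIC)
o=np.zeros((600,800,3),np.uint8);o[:500,:500]=R(w,5);o[:300,500:]=R(s,5);o[300:600,500:740]=R(d,4)
cv2.imwrite('pics/x.png',o)
```

```text
(no output)
```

View pics/x.png

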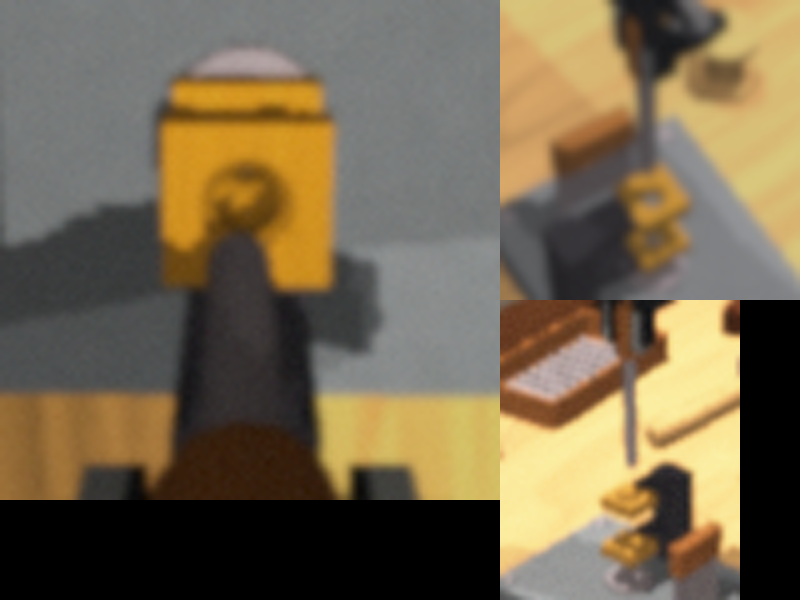

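The wrist view shows the bushing mouth at crop (247,201) and the punch tip centred at about (241,258). The rod looks near vertical in the side and scene crops. The offset follows from those two points.

Run:
```python
from h import *
st=r.state()
px=lambda x,y:((x+.5)/5-.5+210,(y+.5)/5-.5+130)
t=st['tool_pos']
tip=atz('wrist',px(241,257),t[2]-113.4,st);m=atz('wrist',px(247,201),125,st)
print(tip,m,m-tip,'tip-tcp',tip-t)
for e in [(160,118),(335,118),(335,290),(160,290)]: print(atz('wrist',px(*e),125,st))
```

```text
[554.8  31.9 154.4] [556.2  35.5 125. ] [  1.4   3.6 -29.4] tip-tcp [  -0.8   -0.7 -113.4]
[539.4  54.7 125. ]
[575.9  51.9 125. ]
[573.8  14.1 125. ]
[535.9  17.  125. ]
```

arm_command --gripper '[0.8, 0.8, 0.8, 0.8, 0.8, 0.8, 0.8, 0.8, 0.8, 0.8]' --slide '[[0.0012, 0.0023, 0], [0.0012, 0.0023, -0.01], [0.0012, 0.0023, -0.018], [0.0012, 0.0023, -0.024], [0.0012, 0.0023, -0.027], [0.0012, 0.0023, -0.03], [0.0012, 0.0023, -0.033], [0.0012, 0.0023, -0.036], [0.0012, 0.0023, -0.038], [0.0012, 0.0023, -0.038]]' --angular '[[0, 0, 0], [0, 0, 0], [0, 0, 0], [0, 0, 0], [0, 0, 0], [0, 0, 0], [0, 0, 0], [0, 0, 0], [0, 0, 0], [0, 0, 0]]'

```text
t: 20.8
tool_pos: [556.7, 34.9, 229.6]
orientation: [[0.076, 0.997, -0.0], [0.997, -0.076, -0.0], [-0.0, -0.0, -1.0]]
ft_force: [0.1, -0.1, -1.1]
opening: 22.7
grip_force: 59.1
```

Run:
```python
from h import *
st=r.state();print(st['t'],st['tool_pos'],st['ft_force'],np.array(st['moment'])*1)
```

```text
20.8 [556.7  34.9 229.6] [ 0.1 -0.1 -1.1] [0. 0. 0.]
```

The tip is at 116 mm, inside the upper bushing with no contact force. Continuing down.

arm_command --gripper '[0.8, 0.8, 0.8, 0.8, 0.8, 0.8, 0.8, 0.8, 0.8, 0.8]' --slide '[[0, 0, -0.004], [0, 0, -0.008], [0, 0, -0.012], [0, 0, -0.016], [0, 0, -0.02], [0, 0, -0.024], [0, 0, -0.028], [0, 0, -0.032], [0, 0, -0.034], [0, 0, -0.034]]' --angular '[[0, 0, 0], [0, 0, 0], [0, 0, 0], [0, 0, 0], [0, 0, 0], [0, 0, 0], [0, 0, 0], [0, 0, 0], [0, 0, 0], [0, 0, 0]]'

```text
t: 22.05
tool_pos: [556.7, 34.9, 195.7]
orientation: [[0.076, 0.997, -0.0], [0.997, -0.076, -0.0], [-0.0, -0.0, -1.0]]
ft_force: [1.0, 0.1, -1.4]
opening: 22.5
grip_force: 59.1
```

arm_command --gripper '[0.8, 0.8, 0.8, 0.8, 0.8, 0.8, 0.8, 0.8, 0.8, 0.8]' --slide '[[0, 0, -0.002], [0, 0, -0.004], [0, 0, -0.006], [0, 0, -0.008], [0, 0, -0.01], [0, 0, -0.012], [0, 0, -0.014], [0, 0, -0.015], [0, 0, -0.016], [0, 0, -0.016]]' --angular '[[0, 0, 0], [0, 0, 0], [0, 0, 0], [0, 0, 0], [0, 0, 0], [0, 0, 0], [0, 0, 0], [0, 0, 0], [0, 0, 0], [0, 0, 0]]'

```text
t: 23.3
tool_pos: [556.7, 34.9, 179.7]
orientation: [[0.076, 0.997, -0.0], [0.997, -0.076, -0.0], [-0.0, -0.0, -1.0]]
ft_force: [-0.3, 0.8, -0.6]
opening: 22.4
grip_force: 59.1
```

arm_command --gripper '[0.8, 0.8, 0.8, 0.8, 0.8, 0.8, 0.8, 0.8, 0.8, 0.8]' --slide '[[0, 0, -0.002], [0, 0, -0.004], [0, 0, -0.006], [0, 0, -0.008], [0, 0, -0.01], [0, 0, -0.012], [0, 0, -0.0135], [0, 0, -0.0135], [0, 0, -0.0135], [0, 0, -0.0135]]' --angular '[[0, 0, 0], [0, 0, 0], [0, 0, 0], [0, 0, 0], [0, 0, 0], [0, 0, 0], [0, 0, 0], [0, 0, 0], [0, 0, 0], [0, 0, 0]]'

```text
t: 24.55
tool_pos: [556.8, 34.9, 166.4]
orientation: [[0.076, 0.997, 0.0], [0.997, -0.076, 0.0], [0.0, 0.0, -1.0]]
ft_force: [1.2, -0.5, -1.2]
opening: 22.1
grip_force: 59.1
```

Run:
```python
from h import *
st=r.state();t=st['tool_pos'];print(st['t'],t,st['ft_force'],st['moment'],np.abs(st['qvel']).max())
for n in ['side','scene','wrist']:
    eyes.get_image(n)
    print(n,[(np.array(d['xy']),round(d['p'],2)) for d in spotter.place_of(n,'punch')[:2]],'exp',proj(n,[t[0],t[1],53],st))
    print('  blade',[(np.array(d['xy']),round(d['p'],2)) for d in spotter.place_of(n,'blade')[:3]],'exp',proj(n,[482,39,10],st))
```

```text
24.55 [556.8  34.9 166.4] [ 1.2 -0.5 -1.2] [ 0. -0. -0.] 0.0013538395108997601
side [(array([256.8, 200.4]), 0.64)] exp [256.2 200.7]
  blade [(array([292.9, 182. ]), 0.87), (array([345.7, 189.3]), 0.65), (array([307.2, 170.1]), 0.58)] exp [272.9 217.6]
scene [(array([252.9, 200.4]), 0.4), (array([253. , 211.6]), 0.3)] exp [254.8 205.5]
  blade [(array([141.6, 229.3]), 0.71), (array([159.5, 277.9]), 0.65), (array([239.1, 195.5]), 0.6)] exp [243.3 196.8]
wrist [] exp [258.5 180.2]
  blade [(array([189.1, 170.4]), 0.93)] exp [191.6 170.6]
```

```bash
python3 -c "
from cell import job
print(job.hand_in())"
```

```text
the job is handed in; nothing more can be done
None
```

I handed the job in at about 25 s: the blade is seated in the stand's slot and released, and the longest punch is held upright through both bushings, tip about 12 mm below the lower bushing and 13 mm above the anvil (worked out from the arm's position, not seen directly); no verdict came back.

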